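Close the tube coupler of a plant-light frame

ROBOT

A 6-joint arm with a two-finger parallel gripper is mounted at the origin on the work surface. World frame = base frame: x ahead of the robot, y to its left, z up, the work surface at z = 0. Lengths are in m, angles in rad, forces in N, time in s.
With the tool pointing down it reaches from about 0.35 to 0.975 m from the base axis. Payload 4.9 kg.
Tool frame: the origin (TCP) lies at the very end of the fingers, on their centre line; the grasp point (between the pads) lies 19 mm behind it (ctrl.pinch_z is the distance from the TCP to the grasp point, in m); z points along the fingers, y is the direction in which the jaws open and shut (so a half turn about z gives the same grasp; the last joint's range is limited). The gripper opens to 85 mm and grips with 20 to 120 N. Pads are 22 mm wide; open, the fingers measure 114 mm over their backs; the gripper's body (76 mm by 85 mm) begins 54 mm behind the grasp point. The pads swing forward as they close: fully open they stand 13 mm farther back than shut.
Start: joints at [1.06, 0.053, 1.613, -0, 1.476, -0.119], TCP at [0.239, 0.578, 0.231] pointing down, gripper open.
Joint ranges: [-3.01, 3.01], [-1.01, 2.22], [0.06, 2.58], [-1.02, 4.17], [0.09, 2.62], [-3.14, 3.14]. Speed limits (rad/s): [2.57, 2.57, 3.14, 3.14, 3.14, 3.14].

INTERFACE

Orientations are given as a rotation vector (axis times angle).
In Python, from station import ctrl gives the robot as it stands.
- The arm moves only by the tool carry_out, never from a script. Its argument "series" is a list of rows, each a list of 7 numbers: the shift along the world's x, y, z each as a share of 0.025 m, from -1 to 1, then the turn, a rotation vector about the world's x, y, z each as a share of 0.1 rad, from -1 to 1, then the opening, from 0 (shut) to 1 (fully open). A call has 1 to 12 rows; each row shifts and turns the commanded pose from where the row before left it; what a row does not reach is not made up. A row lasts 1/10 s, in which the tool goes at most 50 mm and 8.59 degrees, less where a joint would pass 70% of its speed; a pose out of reach is approached as far as the arm can. A call with a number of a shift or a turn outside -1 to 1 is refused whole. A call with a gripper value outside its range is refused whole. The fingers move at their own pace and stop on an object; "grip_force" is the grip in N (left out, the last holds). Time passes only in rows, so rows that do not move let the fingers close. It gives the time, the measured TCP pose, the force and the opening at its end, in the units of the state.
- ctrl.get_obs(): the state, without advancing time (a new reading comes with each control period).
- ctrl.get_image(name): name is "side" or "top"; returns a dict with "frame" (384x512x3 uint8, blue, green, red), "fx", "fy", "cx", "cy" (pixels), "R" (3x3) and "t" (3): a world point X has camera coordinates R X + t. Camera axes: x right, y down, z forward; pixel columns grow to the right and rows downward; lengths in m; the calibration is good to about 2 mm. A picture is of the moment at which its call begins. There is no depth.
- ctrl.finish_job(): hands the job in, once; it reports no verdict.
Trained networks look in a picture, given as the dict that the camera call returned (one of the last four; its "shot" number tells which), for a name from the list of things; names that differ only in an ending like _2 or _b are one class to them, and where a whole thing is asked for, a point or a joint stands for the part that bears it (a point fixed in the world has none). Each returns a list of dicts, best first, with "p" (0 to 1); they miss things now and then, are a little off and sometimes report something else, mostly with a low value. They report only what shows in the picture. A call takes as long as a camera call.
- ctrl.trace(picture, name): "mask" (384x512 bool, what is visible of it) and "rect" ([left, top, width, height] as shares, 0 to 1, of the picture: columns of its width, rows of its height, round what is visible of it).
- ctrl.mark_of(picture, name): "position" ([column, row] as shares, 0 to 1, of the picture: columns of its width, rows of its height: a listed point, or the origin of a listed thing).
The state is a dict: "t": time; "q": joint angles; "dq": joint speeds; "effort": joint torques, N m; "tool_pos": TCP position; "tool_rot": TCP orientation; "contact_force": force on the tool from outside, world axes, zero at the start; "wrist_torque": the same for the moment, N m; "opening": finger opening in m.
Only numpy, scipy, OpenCV 4.12 (cv2) and the standard library are available. Lean on these libraries where they do the work, as an engineer would, in place of code of your own. Each camera call takes 0.05 s, during which the arm holds its last target.

TASK

Clamp the grow-light frame's tube in its coupler on the potting table: swing the hinged cap over onto the tube, then swing the bolt up into the cap's open slot, then push the bolt's black knob down onto the cap until it grips firmly, and let go. Press with feeling, so that the rubber liner is squeezed but never crushed, and leave the things round about where they are.

Things in the scene. Friction and masses are not known exactly. Their poses are not given: they have to be found in the camera images.
- coupler: Fixed steel tube coupler on a 150 x 100 mm foot. Origin: centre of the foot's underside, on the table. y runs along the 48 mm aluminium tube (axis 75 mm up, from y = -100 to +320 mm, a second rest at y = 270), x across it from the cap's hinge to the bolt, z up. The tube may have bedded up to 2 mm higher or lower than that (not measured). Lower half 44 mm wide along y
- cap_hinge (a point): Axis of the cap's hinge (along the coupler's y), at x = -45 mm, z = 75 mm of the coupler
- cap_joint (a joint): Angle (rad) of the hinged cap, a rubber-lined steel arch 44 mm wide, 33 mm outer radius about the tube: 0 = nominally closed (snug between -0.05 and +0.05, as the tube has bedded), 1.57 = upright, 1.95 = back stop; clamping squeezes it up to 0.04 further. Stiff hinge (0.16 N m), stays where left. Can be pushed over from its back with closed fingers; 4 to 8 N downward at the fork seats it
- cap: The hinged cap, with its forked end: two flat steel prongs, each 15 mm wide, 10 mm thick, 44 mm over both, with an open 14 mm slot between. Origin on the hinge axis; x points along the cap to the fork (prongs from x = 73 to 115 mm), y along the tube, z to the outer side (up when closed; it faces the coupler's -x when upright); the prongs' outer face is at z = 14 mm
- fork_top (a point): Middle of the fork's outer face: x = 95 mm, z = 14 mm of body cap; where the knob will bear
- bolt_pivot (a point): Axis on which the swing bolt turns (along the coupler's y), at x = 50 mm, z = 45 mm of the coupler
- bolt_joint (a joint): Angle (rad) of the swing bolt (10 mm steel rod, its end hidden in the knob): 0 = upright in the slot (stop at -0.04), positive = leaning outwards, towards the coupler's +x; stop at 1.2. Stiff pivot (0.10 N m), it stays where it is left
- knob: Black round knob on the bolt, 30 mm across, 40 mm long, with a 36 mm steel collar (6 mm high) at its foot. Origin: centre of the collar's underside; z along the bolt, away from the pivot. It slides along the bolt, no turning, with a 6 N drag, and stays where left. Starts 55 to 58 mm from the pivot; 26 mm of travel. With the cap snug the prongs' tops lie 39 to 49 mm above the pivot
- knob_mid (a point): On the knob's axis, 26 mm above its collar's underside: where to grip it, across its 30 mm
- knob_top (a point): Centre of the knob's closed top, 40 mm above its collar's underside. Pushing it down takes 6 N of drag, about 2 N more while it carries the stiff cap, then rises by several N per mm once the liner bears on the tube. Judge it at rest: hitting the fork gives a brief peak. A push of 13 to 18 N in all clamps well; more than about 20 N on the fork itself crushes the liner
- pots: Bystander: loose cardboard-brown six-cell pot tray, 100 x 150 x 50 mm, origin under its centre
- seedbox: Bystander: loose upright green seed box, 35 x 90 x 120 mm, origin under its centre
- jar: Bystander: loose jar, 60 mm across, 90 mm high, origin under its centre
- soilpack: Bystander: loose flat white pack, 100 x 140 x 30 mm, origin under its centre

How it is judged:
By the outcome, as a careful person would: the job done as asked, in the order asked, and still so for the second after the job is handed in, with the robot touching nothing.
It also fails if it takes over 64 s, if anything falls off the work surface, if the arm or the gripper's body presses on something with over 40 N, if the wrist force passes 120 N, or if a joint passes its speed limit or range.

## Working session

There is one attempt and no reset: what is moved stays moved. The work goes in short steps, Python scripts to look and compute and a tool call to move; the robot and the scene stay as the last step left them, time stands still between calls to the robot, and variables do not carry over. Pictures are saved under pics/ and viewed, and the job is handed in when it is done.

Besides the shell and the picture viewer there is one more tool, called by a JSON object that holds its "api" and its "payload". carry_out: Moves the arm, as the interface text tells. Shift numbers are shares of 0.025 m and turn numbers shares of 0.1 rad, none past 1 either way. Its arguments: {"type":"object","properties":{"series":{"type":"array"},"grip_force":{"type":"number"}},"required":["series"]}

```bash
ls; mkdir -p pics; cat > h.py <<'E'
from station import ctrl
import numpy as np, cv2
def P(im):
    K=np.array([[im['fx'],0,im['cx']],[0,im['fy'],im['cy']],[0,0,1]]);return K@np.c_[im['R'],np.array(im['t']).reshape(3,1)]
def tri(Ps,uvs):
    A=[]
    for p,(u,v) in zip(Ps,uvs): A+= [u*p[2]-p[0], v*p[2]-p[1]]
    X=np.linalg.svd(np.array(A))[2][-1]; return X[:3]/X[3]
def proj(im,X):
    x=P(im)@np.r_[X,1]; return x[:2]/x[2]
def mk(im,n):
    r=ctrl.mark_of(im,n)
    return [(round(d['p'],2),np.round(np.array(d['position'])*[512,384],1).tolist()) for d in r[:2]]
E
cat > a.py <<'E'
from h import *
print(ctrl.get_obs(), ctrl.pinch_z)
S=ctrl.get_image('side');T=ctrl.get_image('top')
cv2.imwrite('pics/s0.png',S['frame']);cv2.imwrite('pics/t0.png',T['frame'])
for n in ['coupler','cap_hinge','fork_top','bolt_pivot','knob','knob_mid','knob_top','cap','pots','seedbox','jar','soilpack']:
    a=mk(S,n);b=mk(T,n);print(n,a,b)
    if a and b:
        X=tri([P(S),P(T)],[a[0][1],b[0][1]]);print('   ',X.round(4),(proj(S,X)-a[0][1]).round(1),(proj(T,X)-b[0][1]).round(1))
print(S['R'],S['t'],S['fx'],T['R'],T['t'],T['fx'])
E
python3 a.py
```

```text
pics
{'t': 0.0, 'q': array([ 1.05998587e+00,  5.33820328e-02,  1.61431396e+00, -1.67233412e-05,
        1.47599469e+00, -1.18984185e-01]), 'dq': array([ 3.16632193e-04,  1.34791752e-03,  7.72090238e-05, -2.60833996e-04,
       -2.43240129e-03,  3.23755181e-04]), 'effort': array([-2.07628385e-03, -3.93658769e+01, -3.70184040e+01, -1.53627734e-04,
        6.81177320e-03, -1.89747840e-05]), 'tool_pos': array([0.23835724, 0.57708108, 0.23003549]), 'tool_rot': array([-0.61142341, -3.08087212,  0.00314099]), 'contact_force': array([-0.2636581 , -0.74257869, -0.19936294]), 'wrist_torque': array([ 0.02068787, -0.02368482, -0.01828739]), 'opening': 0.08540944887817385} 0.0187
coupler [(0.8, [293.8, 273.9])] [(0.75, [210.6, 235.6])]
    [0.5178 0.0612 0.0051] [-1.4 -0.2] [0.  1.7]
cap_hinge [(0.69, [320.6, 245.0])] [(0.9, [213.7, 253.5]), (0.19, [285.0, 148.3])]
    [0.4704 0.0449 0.0762] [-1.3 -0.1] [-0.   1.6]
fork_top [(0.67, [335.6, 205.1])] [(0.54, [210.7, 263.0])]
    [0.4515 0.0411 0.1751] [-1.1 -0.1] [-0.   1.4]
bolt_pivot [(0.8, [271.6, 260.5])] [(0.66, [204.1, 218.0])]
    [0.5634 0.
[... 532 characters left out ...]
0.3])] [(0.86, [344.1, 242.7]), (0.56, [215.6, 252.1])]
    [ 0.5045 -0.3088  0.0073] [1.8 0.2] [-0.  -2.7]
seedbox [(0.72, [234.9, 160.1])] [(0.82, [353.2, 172.0])]
    [ 0.7013 -0.3456 -0.0043] [0.9 0.2] [-0.1 -1.3]
jar [(0.84, [194.3, 199.7])] []
soilpack [(0.64, [160.6, 297.4])] [(0.7, [174.6, 152.7])]
    [0.761  0.163  0.0085] [0.8 0.2] [-0.1 -0.9]
[[-0.98979745 -0.14242656  0.00396094]
 [-0.08883289  0.59513448 -0.79870124]
 [ 0.11139898 -0.7909043  -0.60171476]] [0.60921958 0.1819103  0.99790142] 496.25450820168 [[-0.01599025 -0.99986294  0.00429084]
 [-0.99247403  0.01535072 -0.12148935]
 [ 0.12140683 -0.00620119 -0.99258346]] [-0.06419328  0.6254006   1.03086906] 392.10438917773206
```

```bash
python3 - <<'E'
import cv2
s=cv2.imread('pics/s0.png');t=cv2.imread('pics/t0.png')
cv2.imwrite('pics/s0b.png',cv2.resize(s,(800,600),interpolation=cv2.INTER_CUBIC))
cv2.imwrite('pics/t0b.png',cv2.resize(t,(800,600),interpolation=cv2.INTER_CUBIC))
E
```

```text
(no output)
```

View pics/s0b.png

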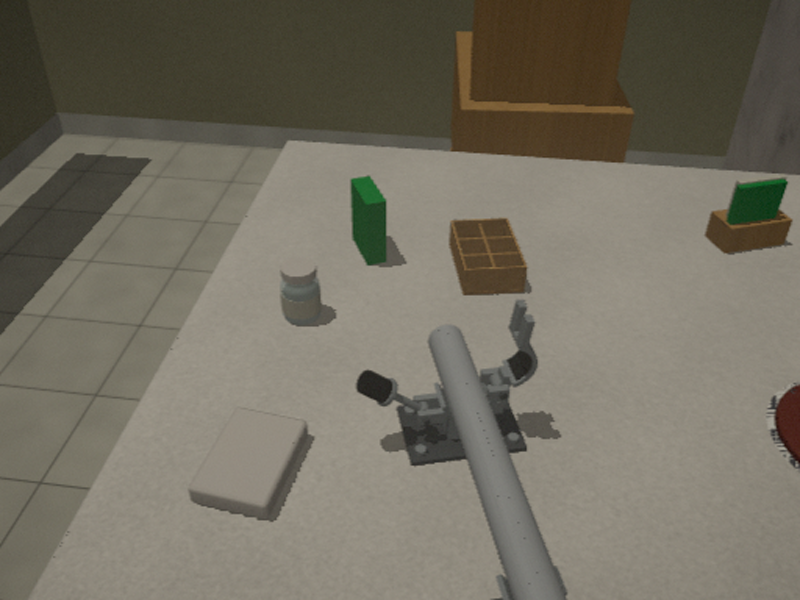

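View pics/t0b.png

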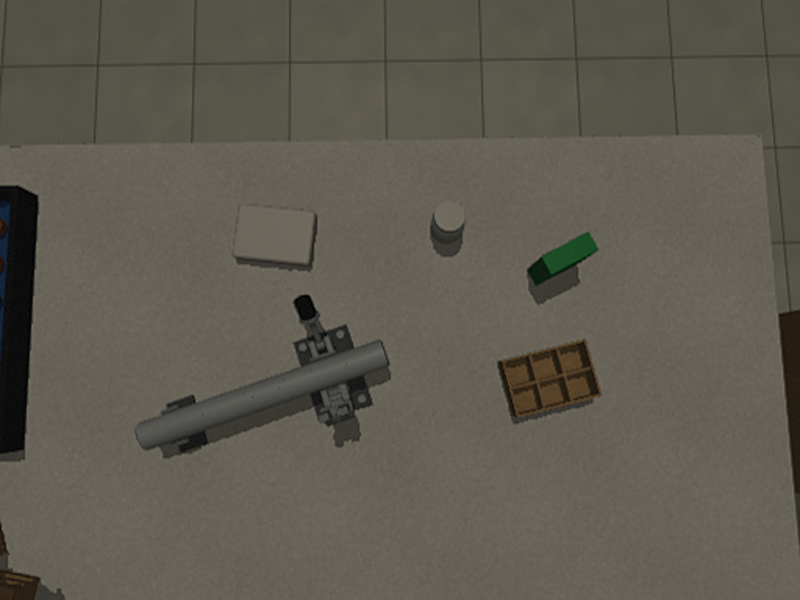

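The side view shows the tube and coupler, with the cap upright at about (522,340) and the knob leaning outwards at about (375,385). The top view agrees. Next I fit the coupler pose and the joint angles.

```bash
cat > fit.py <<'E'
from h import *
from scipy.optimize import least_squares
import sys,json
def pts(p):
    x,y,th,a,b,s=p
    u=np.array([np.cos(th),np.sin(th),0]);z=np.array([0,0,1.]);o=np.array([x,y,0])
    H=o-.045*u+.075*z;B=o+.05*u+.045*z;d=u*np.sin(b)+z*np.cos(b)
    cx=u*np.cos(a)+z*np.sin(a);cz=-u*np.sin(a)+z*np.cos(a)
    return {'coupler':o,'cap_hinge':H,'cap':H,'bolt_pivot':B,'fork_top':H+.095*cx+.014*cz,'knob':B+d*s,'knob_mid':B+d*(s+.026),'knob_top':B+d*(s+.04)}
def meas(n=2):
    obs=[]
    for k in range(n):
        for c in ['side','top']:
            im=ctrl.get_image(c)
            for nm in ['coupler','cap_hinge','cap','bolt_pivot','fork_top','knob','knob_mid','knob_top']:
                for d in ctrl.mark_of(im,nm)[:2]:
                    if d['p']>.3: obs.append((c,P(im),nm,np.array(d['position'])*[512,384],d['p']))
    return obs,im
def fit(obs,p0,fixed=None):
    def res(q):
        p=q if fixed is None else np.r_[fixed,q]
        D=pts(p);r=[]
        for c,Pm,nm,uv,w in obs:
            h=Pm@np.r_[D[nm],1];r+=list((h[:2]/h[2]-uv)*np.sqrt(w))
        return np.array(r)
    s=least_squares(res,p0,loss='soft_l1',f_scale=1.);return s,res
if __name__=='__main__':
    obs,_=meas(2)
    s,res=fit(obs,[.517,.06,.3,1.6,1.05,.056])
    print(s.x.round(4))
    r=res(s.x).reshape(-1,2)
    for o,e in zip(obs,r): print(o[0],o[2],round(o[4],2),e.round(1))
    D=pts(s.x)
    for k in D: print(k,D[k].round(4))
    np.save('fit.npy',s.x)
E
python3 fit.py
```

```text
[0.5135 0.0544 0.3359 1.6496 0.9141 0.0561]
side coupler 0.73 [ 0.9 -1.4]
side cap_hinge 0.62 [-1.4  0.6]
side cap 0.68 [-0.6 -0.4]
side bolt_pivot 0.72 [-1.  -0.6]
side fork_top 0.97 [0.3 1.3]
side knob 0.56 [ 3.2 -0.2]
side knob_mid 0.78 [ 0.1 -1.8]
side knob_top 0.89 [-0.8 -0. ]
top coupler 0.6 [ 2.  -0.5]
top cap_hinge 0.82 [ 0.1 -0.8]
top cap_hinge 0.36 [-42.3  64.3]
top cap 0.86 [-0.6 -0.6]
top cap 0.46 [-93.2  58.2]
top fork_top 0.59 [2.2 0.2]
top knob 0.69 [-2.1  0.4]
top knob_mid 0.48 [-0.2  1. ]
top knob_top 0.7 [-2.5  1. ]
side coupler 0.88 [0.6 1.2]
side cap_hinge 0.73 [69.5 72.1]
side cap_hinge 0.59 [-3. -1.]
side cap 0.92 [-1.3 -1. ]
side bolt_pivot 0.76 [-0.6 -0.9]
side fork_top 0.68 [-1.7  1.6]
side knob 0.55 [-52.6   5.4]
side knob_mid 0.59 [ 0.2 -0.4]
side knob_top 0.86 [-0.6  0.7]
top coupler 0.73 [ 0.2 -0.4]
top cap_hinge 0.9 [2.1 4.2]
top cap_hinge 0.72 [-113.3   12.1]
top cap 0.84 [0.3 0.7]
top bolt_pivot 0.74 [1.3 1.4]
top fork_top 0.58 [ 0.9 -0.2]
top knob 0.49 [ 0.  -2.4]
top knob_mid 0.76 [1.8 0.1]
top knob_top 0.74 [0.  1.5]
coupler [0.5135 0.0544 0.    ]
cap_hinge [0.471  0.0395 0.075 ]
cap [0.471  0.0395 0.075 ]
bolt_pivot [0.5607 0.0708 0.045 ]
fork_top [0.4508 0.0325 0.1686]
knob [0.6026 0.0855 0.0792]
knob_mid [0.6221 0.0923 0.0951]
knob_top [0.6325 0.0959 0.1037]
```

```bash
cat > ov.py <<'E'
from fit import *
def draw(im,p,name,box,sc=5):
    f=cv2.resize(im['frame'][box[1]:box[3],box[0]:box[2]],None,fx=sc,fy=sc,interpolation=cv2.INTER_CUBIC)
    f=cv2.convertScaleAbs(f,alpha=1.5,beta=20)
    q=lambda X:tuple(int(v) for v in ((proj(im,X)-box[:2]+.5)*sc))
    x,y,th,a,b,s=p
    u=np.array([np.cos(th),np.sin(th),0]);v=np.array([-np.sin(th),np.cos(th),0]);z=np.array([0,0,1.]);o=np.array([x,y,0])
    for e in (-.1,.32):
        c=[q(o+v*e+z*.075+.024*(u*np.cos(t)+z*np.sin(t))) for t in np.linspace(0,6.28,40)]
        cv2.polylines(f,[np.array(c)],True,(0,255,255),1)
    for t in np.linspace(0,6.28,9)[:-1]:
        w=z*.075+.024*(u*np.cos(t)+z*np.sin(t));cv2.line(f,q(o-.1*v+w),q(o+.32*v+w),(0,255,255),1)
    F=[q(o+i*.075*u+j*.05*v) for i,j in((-1,-1),(1,-1),(1,1),(-1,1))];cv2.polylines(f,[np.array(F)],True,(0,255,0),1)
    H=o-.045*u+.075*z;cx=u*np.cos(a)+z*np.sin(a);cz=-u*np.sin(a)+z*np.cos(a)
    for sg in(-1,1):
        for zz in (.004,.014):
            F=[q(H+cx*i+cz*zz+v*sg*j) for i,j in((.073,.007),(.115,.007),(.115,.022),(.073,.022))];cv2.polylines(f,[np.array(F)],True,(255,100,0),1)
    B=o+.05*u+.045*z;d=u*np.sin(b)+z*np.cos(b);e=u*np.cos(b)-z*np.sin(b)
    for l,r in((0,.018),(.006,.018),(.04,.015)):
        c=[q(B+d*(s+l)+r*(e*np.cos(t)+v*np.sin(t))) for t in np.linspace(0,6.28,30)];cv2.polylines(f,[np.array(c)],True,(0,0,255),1)
    cv2.imwrite(name,f)
E
python3 - <<'E'
from ov import *
p=np.load('fit.npy')
S=ctrl.get_image('side');T=ctrl.get_image('top')
draw(S,p,'pics/os1.png',(215,180,370,300));draw(T,p,'pics/ot1.png',(80,180,260,300),4)
E
```

```text
(no output)
```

View pics/os1.png

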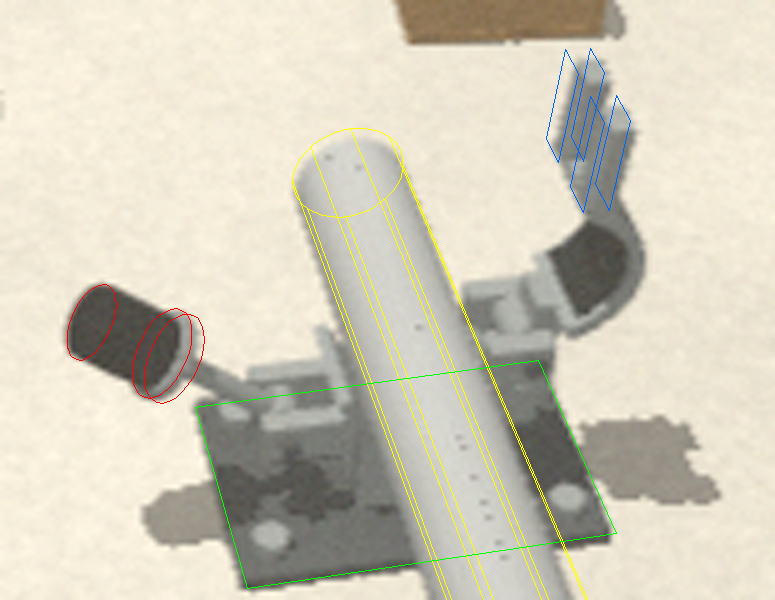

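View pics/ot1.png

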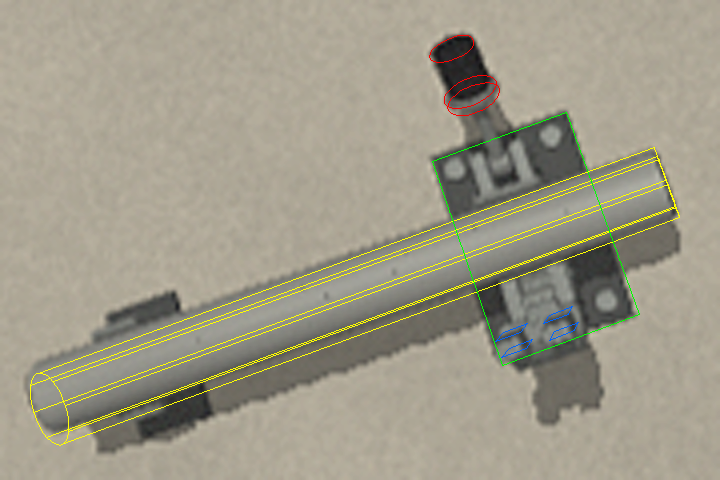

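```bash
python3 - <<'E'
from ov import *
obs,_=meas(1)
S=ctrl.get_image('side');T=ctrl.get_image('top')
D0=pts(np.load('fit.npy'))
ims={'side':S,'top':T}
obs=[o for o in obs if np.abs(proj(ims[o[0]],D0[o[2]])-o[3]).max()<6]
def res(q):
    p=np.r_[q[:2],.317,q[2:]];D=pts(p);r=[]
    for c,Pm,nm,uv,w in obs:
        h=Pm@np.r_[D[nm],1];r+=list((h[:2]/h[2]-uv)*np.sqrt(w))
    return np.r_[np.array(r),(q[0]-.5135)*300,(q[1]-.0544)*300]
s=least_squares(res,[.5135,.0544,1.65,.95,.056],loss='soft_l1').x
p=np.r_[s[:2],.317,s[2:]];print(p.round(4));np.save('fit.npy',p)
for k,v in pts(p).items(): print(k,v.round(4))
draw(S,p,'pics/os2.png',(215,180,370,300));draw(T,p,'pics/ot2.png',(80,180,260,300),4)
E
```

```text
[0.5142 0.0553 0.317  1.6312 0.9137 0.0567]
coupler [0.5142 0.0553 0.    ]
cap_hinge [0.4714 0.0412 0.075 ]
cap [0.4714 0.0412 0.075 ]
bolt_pivot [0.5617 0.0709 0.045 ]
fork_top [0.4527 0.0351 0.169 ]
knob [0.6043 0.0848 0.0796]
knob_mid [0.6239 0.0913 0.0955]
knob_top [0.6344 0.0947 0.104 ]
```

View pics/os2.png

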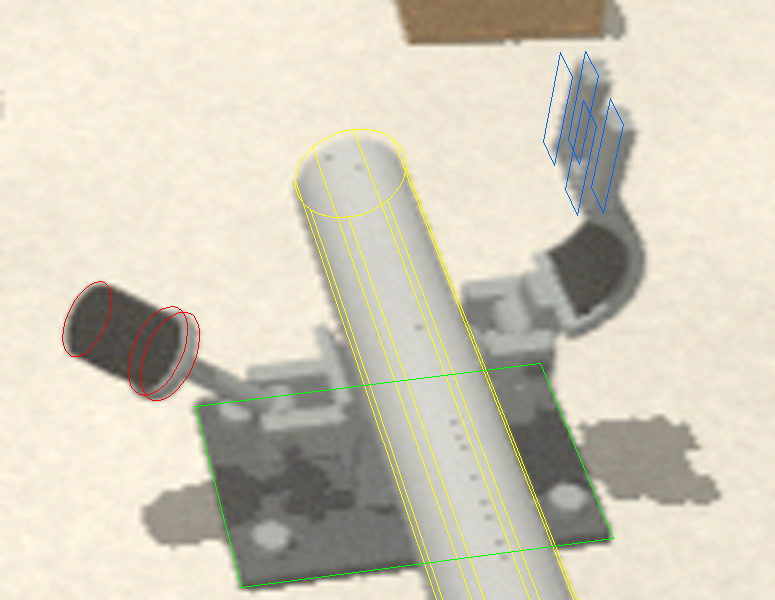

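View pics/ot2.png

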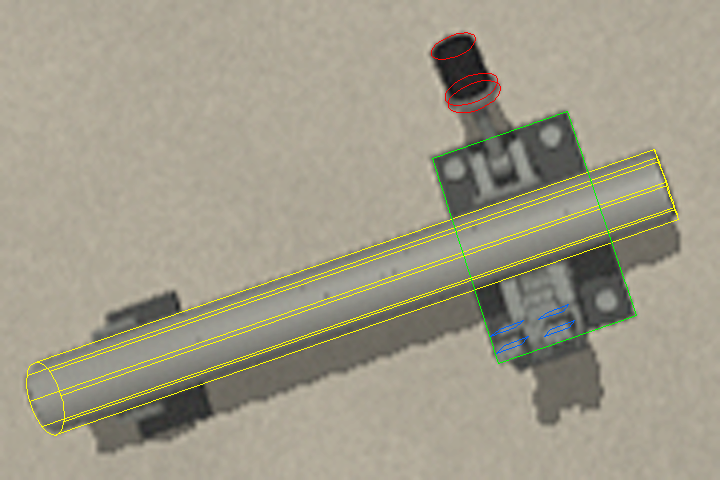

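The overlay matches to within about 2 mm, with the cap slightly further towards -u than drawn. Next I approach behind the cap with the fingers shut.

{"api": "carry_out", "payload": {"series": [[0.29,-0.92,0,0,0,0.59,0],[0.29,-0.92,0,0,0,0.59,0],[0.29,-0.92,0,0,0,0.59,0],[0.29,-0.92,0,0,0,0.59,0],[0.29,-0.92,0,0,0,0.59,0],[0.29,-0.92,0,0,0,0.59,0],[0.29,-0.92,0,0,0,0.59,0],[0.29,-0.92,0,0,0,0.59,0],[0.29,-0.92,0,0,0,0.59,0],[0.29,-0.92,0,0,0,0.59,0],[0.29,-0.92,0,0,0,0.59,0],[0.29,-0.92,0,0,0,0.59,0]]}}

```text
t: 5.4
tool_pos: [0.3258, 0.3007, 0.2315]
tool_rot: [-0.499, 3.101, 0.0]
contact_force: [-0.2, -0.2, 0.2]
opening: -0.0001
```

{"api": "carry_out", "payload": {"series": [[0.29,-0.92,0,0,0,0,0],[0.29,-0.92,0,0,0,0,0],[0.29,-0.92,0,0,0,0,0],[0.29,-0.92,0,0,0,0,0],[0.29,-0.92,0,0,0,0,0],[0.29,-0.92,0,0,0,0,0],[0.29,-0.92,0,0,0,0,0],[0.29,-0.92,0,0,0,0,0],[0.29,-0.92,0,0,0,0,0],[0.29,-0.92,0,0,0,0,0],[0.29,-0.92,0,0,0,0,0],[0,0,0,0,0,0,0]]}}

```text
t: 6.6
tool_pos: [0.4059, 0.0468, 0.2315]
tool_rot: [-0.489, 3.103, -0.001]
contact_force: [-0.1, 0.5, 0.0]
opening: -0.0
```

```bash
python3 - <<'E'
import numpy as np
u=np.array([.950,.312]);H=np.array([.4705,.041])
for a in [1.7,1.6,1.5,1.4,1.3,1.2,1.1,1.0,.9,.8,.7,.6,.5,.4,.3,.2,.12,.05]:
    f=a+.133;w=.1059*np.cos(f)-.011;z=.075+.1059*np.sin(f);xy=H+w*u
    p=np.r_[xy,z]
    print(a,p.round(4),'' if a==1.7 else ((p-q)/.025).round(2));q=p
E
```

```text
1.7 [0.434  0.029  0.1773] 
1.6 [0.4438 0.0322 0.1795] [0.39 0.13 0.09]
1.5 [0.4538 0.0355 0.1807] [0.4  0.13 0.05]
1.4 [0.4639 0.0388 0.1808] [0.4  0.13 0.01]
1.3 [0.4739 0.0421 0.1799] [ 0.4   0.13 -0.04]
1.2 [0.4837 0.0454 0.1779] [ 0.4   0.13 -0.08]
1.1 [0.4934 0.0485 0.1749] [ 0.39  0.13 -0.12]
1.0 [0.5027 0.0516 0.1709] [ 0.37  0.12 -0.16]
0.9 [0.5116 0.0545 0.166 ] [ 0.36  0.12 -0.2 ]
0.8 [0.52   0.0572 0.1601] [ 0.33  0.11 -0.23]
0.7 [0.5277 0.0598 0.1534] [ 0.31  0.1  -0.27]
0.6 [0.5348 0.0621 0.1459] [ 0.28  0.09 -0.3 ]
0.5 [0.5412 0.0642 0.1376] [ 0.25  0.08 -0.33]
0.4 [0.5467 0.066  0.1288] [ 0.22  0.07 -0.35]
0.3 [0.5514 0.0676 0.1194] [ 0.19  0.06 -0.37]
0.2 [0.5551 0.0688 0.1096] [ 0.15  0.05 -0.39]
0.12 [0.5575 0.0696 0.1015] [ 0.09  0.03 -0.32]
0.05 [0.559  0.0701 0.0943] [ 0.06  0.02 -0.29]
```

{"api": "carry_out", "payload": {"series": [[0.1,-0.5,-0.5,0,0,0,0],[0.1,-0.5,-0.6,0,0,0,0],[0,0,-0.8,0,0,0,0],[0,0,0,0,0,0,0]]}}

```text
t: 7.0
tool_pos: [0.4085, 0.0243, 0.1809]
tool_rot: [0.494, -3.097, -0.003]
contact_force: [-0.9, 1.2, -0.1]
opening: 0.0002
```

{"api": "carry_out", "payload": {"series": [[0.35,0.06,-0.03,0,0,0,0],[0.35,0.06,-0.03,0,0,0,0],[0.32,0.07,-0.03,0,0,0,0],[0.39,0.13,0.05,0,0,0,0],[0.4,0.13,0.05,0,0,0,0],[0.4,0.13,0.01,0,0,0,0],[0.4,0.13,-0.04,0,0,0,0],[0.4,0.13,-0.08,0,0,0,0],[0.39,0.13,-0.12,0,0,0,0],[0.37,0.12,-0.16,0,0,0,0],[0.36,0.12,-0.2,0,0,0,0],[0,0,0,0,0,0,0]]}}

```text
t: 8.2
tool_pos: [0.5139, 0.0542, 0.1679]
tool_rot: [0.495, -3.101, -0.001]
contact_force: [-0.3, -0.1, -1.3]
opening: -0.0001
```

```bash
cat > look.py <<'E'
from h import *
import sys
n=sys.argv[1];b=(195,160,375,300)
S=ctrl.get_image('side')
f=cv2.resize(S['frame'][b[1]:b[3],b[0]:b[2]],None,fx=4.2,fy=4.2,interpolation=cv2.INTER_CUBIC)
cv2.imwrite(f'pics/{n}.png',cv2.convertScaleAbs(f,alpha=1.5,beta=20))
E
python3 look.py l1
```

```text
(no output)
```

View pics/l1.png

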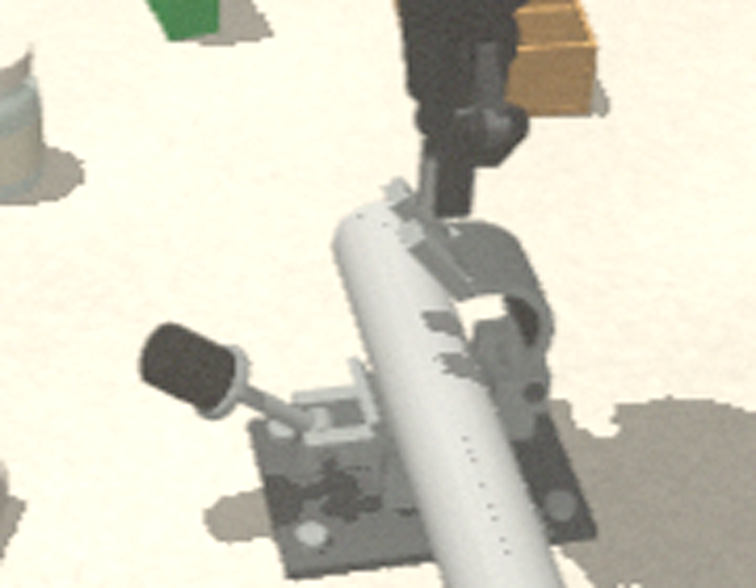

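The cap is swinging over, with the finger on the fork's back at about (445,190). I continue along the arc.

{"api": "carry_out", "payload": {"series": [[0.33,0.11,-0.23,0,0,0,0],[0.31,0.1,-0.27,0,0,0,0],[0.28,0.09,-0.3,0,0,0,0],[0.25,0.08,-0.33,0,0,0,0],[0.22,0.07,-0.35,0,0,0,0],[0.19,0.06,-0.37,0,0,0,0],[0.15,0.05,-0.39,0,0,0,0],[0,0,-0.2,0,0,0,0],[0,0,0,0,0,0,0]]}}

```text
t: 9.15
tool_pos: [0.5558, 0.0679, 0.1066]
tool_rot: [0.494, -3.099, -0.001]
contact_force: [1.2, -0.5, -1.4]
opening: 0.0002
```

{"api": "carry_out", "payload": {"series": [[0.1,0.03,-0.12,0,0,0,0],[0.1,0.03,-0.12,0,0,0,0],[0,0,-0.08,0,0,0,0],[0,0,0,0,0,0,0]]}}

```text
t: 9.55
tool_pos: [0.5619, 0.0694, 0.1002]
tool_rot: [0.495, -3.102, 0.0]
contact_force: [-0.8, -0.3, 0.7]
opening: -0.0002
```

{"api": "carry_out", "payload": {"series": [[0,0,-0.04,0,0,0,0],[0,0,-0.04,0,0,0,0],[0,0,0,0,0,0,0]]}}

```text
t: 9.85
tool_pos: [0.5619, 0.0693, 0.0983]
tool_rot: [-0.495, 3.102, -0.0]
contact_force: [0.2, -1.3, 1.2]
opening: 0.0
```

{"api": "carry_out", "payload": {"series": [[0,0,-0.04,0,0,0,0],[0,0,-0.04,0,0,0,0],[0,0,0,0,0,0,0]]}}

```text
t: 10.15
tool_pos: [0.5618, 0.0694, 0.0961]
tool_rot: [0.495, -3.102, -0.0]
contact_force: [0.4, -0.7, 0.3]
opening: -0.0001
```

{"api": "carry_out", "payload": {"series": [[0,0,-0.04,0,0,0,0],[0,0,-0.04,0,0,0,0],[0,0,0,0,0,0,0]]}}

```text
t: 10.45
tool_pos: [0.5618, 0.0694, 0.0941]
tool_rot: [0.495, -3.102, -0.0]
contact_force: [-0.4, -0.9, -1.1]
opening: 0.0002
```

{"api": "carry_out", "payload": {"series": [[0,0,-0.04,0,0,0,0],[0,0,0,0,0,0,0]]}}

```text
t: 10.65
tool_pos: [0.5618, 0.0694, 0.0931]
tool_rot: [0.495, -3.102, -0.0]
contact_force: [0.3, 0.3, 0.4]
opening: -0.0006
```

```bash
python3 look.py l2
```

```text
(no output)
```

View pics/l2.png

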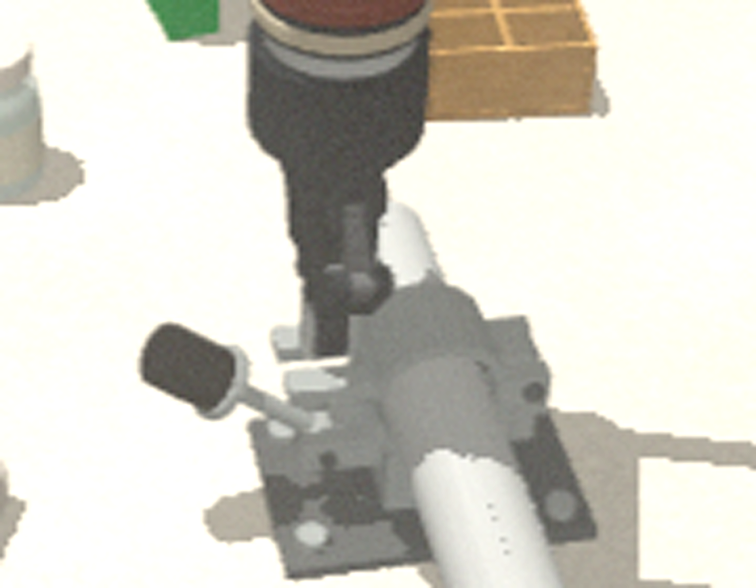

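The cap is nearly closed, with the fork prongs at about (290,340) and (310,380) and the finger tip at about (330,350). I check where the tip projects relative to the fork.

```bash
python3 - <<'E'
from ov import *
S=ctrl.get_image('side')
p=np.load('fit.npy');p[0]-=.001;p[3]=0.03
draw(S,p,'pics/os3.png',(235,205,335,285),7)
f=cv2.imread('pics/os3.png')
X=np.array([.5618,.0694,.0931]);u=np.array([.95,.312,0]);v=np.array([-.312,.95,0])
c=[tuple(int(t) for t in (proj(S,X+u*i*.011+v*j*.0145)-[235,205]+.5)*7) for i,j in((-1,-1),(1,-1),(1,1),(-1,1))]
cv2.polylines(f,[np.array(c)],True,(255,0,255),1);cv2.imwrite('pics/os3.png',f)
print(ctrl.get_obs()['contact_force'])
E
```

```text
[-0.41378398  0.79274573  0.46648821]
```

View pics/os3.png

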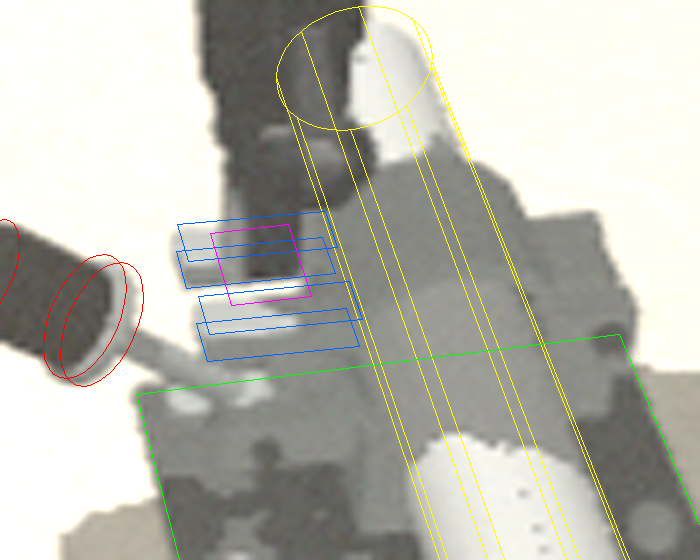

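{"api": "carry_out", "payload": {"series": [[0,0,0.25,0,0,0,0.22],[-0.02,0.08,0,0,0,0,0.22],[0,0,0,0,0,0,0.22],[0,0,0,0,0,0,0.22],[0,0,-0.15,0,0,0,0.22],[0,0,-0.08,0,0,0,0.22],[0,0,0,0,0,0,0.22]]}}

```text
t: 11.45
tool_pos: [0.5609, 0.0713, 0.093]
tool_rot: [0.494, -3.101, -0.0]
contact_force: [0.1, -0.0, -0.6]
opening: 0.0189
```

```bash
python3 look.py l3
```

```text
(no output)
```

View pics/l3.png

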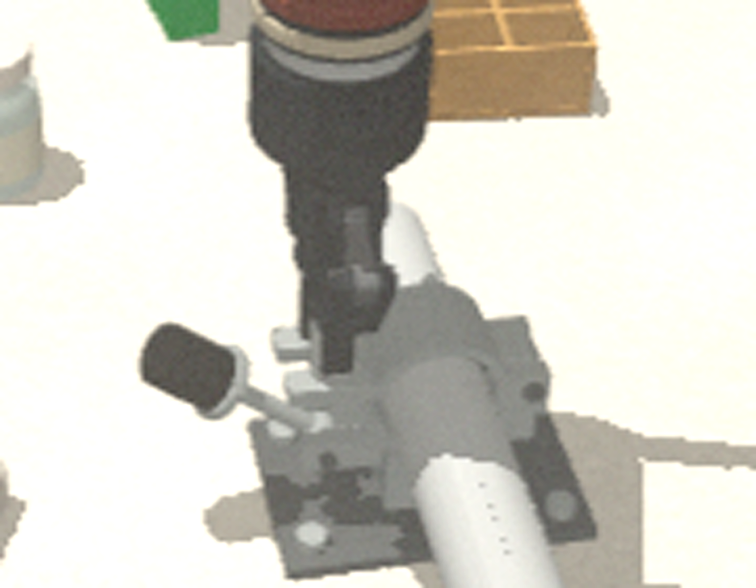

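The near finger is now over the near prong, at about (335,370). I step down and watch the force.

{"api": "carry_out", "payload": {"series": [[0,0,-0.04,0,0,0,0.22],[0,0,-0.04,0,0,0,0.22],[0,0,0,0,0,0,0.22]]}}

```text
t: 11.8
tool_pos: [0.5614, 0.0714, 0.0917]
tool_rot: [0.495, -3.102, 0.0]
contact_force: [-0.5, 0.3, 0.2]
opening: 0.0187
```

{"api": "carry_out", "payload": {"series": [[0,0,-0.04,0,0,0,0.22],[0,0,0,0,0,0,0.22]]}}

```text
t: 12.0
tool_pos: [0.5614, 0.0714, 0.0907]
tool_rot: [-0.495, 3.102, 0.0]
contact_force: [-0.1, -0.0, 0.5]
opening: 0.0189
```

{"api": "carry_out", "payload": {"series": [[0,0,-0.04,0,0,0,0.22],[0,0,0,0,0,0,0.22]]}}

```text
t: 12.2
tool_pos: [0.5614, 0.0713, 0.0897]
tool_rot: [0.495, -3.102, 0.0]
contact_force: [0.5, -0.8, -0.7]
opening: 0.0186
```

{"api": "carry_out", "payload": {"series": [[0,0,-0.04,0,0,0,0.22],[0,0,0,0,0,0,0.22]]}}

```text
t: 12.4
tool_pos: [0.5613, 0.0714, 0.0887]
tool_rot: [0.495, -3.102, 0.0]
contact_force: [0.3, -0.6, -0.0]
opening: 0.0189
```

{"api": "carry_out", "payload": {"series": [[0,0,-0.04,0,0,0,0.22],[0,0,0,0,0,0,0.22]]}}

```text
t: 12.6
tool_pos: [0.5614, 0.0714, 0.0877]
tool_rot: [0.495, -3.102, 0.0]
contact_force: [0.5, 0.3, 0.1]
opening: 0.0189
```

{"api": "carry_out", "payload": {"series": [[0,0,-0.04,0,0,0,0.22],[0,0,0,0,0,0,0.22]]}}

```text
t: 12.8
tool_pos: [0.5613, 0.0714, 0.0866]
tool_rot: [0.495, -3.102, -0.0]
contact_force: [0.8, -0.3, 1.1]
opening: 0.0189
```

{"api": "carry_out", "payload": {"series": [[0,0,-0.04,0,0,0,0.22],[0,0,0,0,0,0,0.22]]}}

```text
t: 13.0
tool_pos: [0.5614, 0.0714, 0.0861]
tool_rot: [0.495, -3.102, 0.0]
contact_force: [-0.9, 0.3, 3.3]
opening: 0.019
```

{"api": "carry_out", "payload": {"series": [[0,0,-0.04,0,0,0,0.22],[0,0,0,0,0,0,0.22]]}}

```text
t: 13.2
tool_pos: [0.5615, 0.0714, 0.0859]
tool_rot: [0.495, -3.102, 0.0]
contact_force: [-3.7, -0.5, 6.9]
opening: 0.0187
```

```bash
python3 look.py l4
```

```text
(no output)
```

View pics/l4.png

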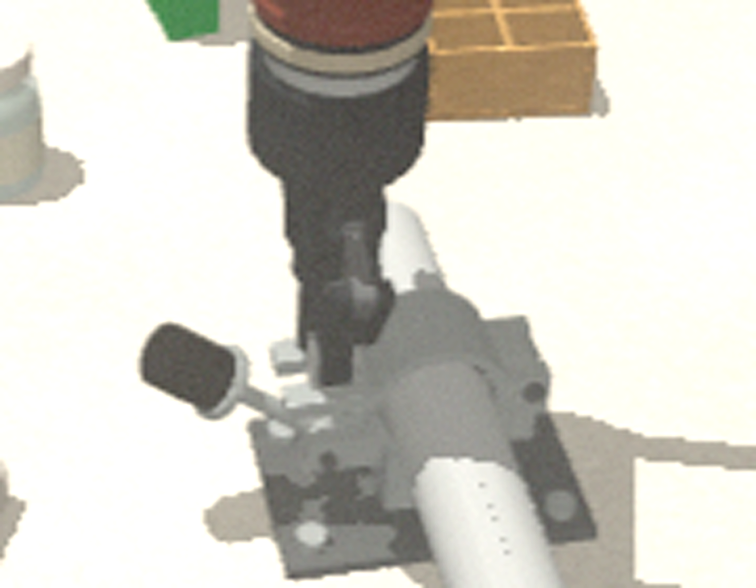

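The cap is seated: 6.9 N at rest, and the fork is resting lower. I lift off, close the fingers and go to the outer side of the knob.

{"api": "carry_out", "payload": {"series": [[0,0,0.8,0,0,0,0.22],[0,0,0.9,0,0,0,0],[0,0,0.9,0,0,0,0],[0,0,0.9,0,0,0,0],[0.8,0.26,0,0,0,0,0],[0.8,0.26,0,0,0,0,0],[0.8,0.26,0,0,0,0,0],[0.8,0.26,0,0,0,0,0],[0.8,0.26,0,0,0,0,0],[0.72,0.24,0,0,0,0,0],[0,0,0,0,0,0,0]]}}

```text
t: 14.35
tool_pos: [0.6806, 0.1103, 0.1716]
tool_rot: [-0.495, 3.102, 0.0]
contact_force: [0.1, -0.5, -0.8]
opening: -0.0002
```

```bash
python3 - <<'E'
import numpy as np
print(__import__('station').ctrl.get_obs()['tool_pos'])
u=np.array([.950,.312]);B=np.array([.5612,.0707]);q=None
for b in [1.0,.9,.8,.7,.6,.5,.4,.3,.2,.1,0]:
    w=.0967*np.sin(b)+.015*np.cos(b)+.011;z=max(.08,.045+.0967*np.cos(b)-.015*np.sin(b)-.018)
    p=np.r_[B+w*u,z];print(b,p.round(4),'' if q is None else ((p-q)/.025).round(2));q=p
E
python3 look.py l5
```

```text
[0.68058991 0.11027223 0.17163778]
1.0 [0.6567 0.102  0.08  ] 
0.9 [0.6525 0.1007 0.08  ] [-0.17 -0.05  0.  ]
0.8 [0.6475 0.099  0.0836] [-0.2  -0.07  0.14]
0.7 [0.6417 0.0971 0.0913] [-0.23 -0.08  0.31]
0.6 [0.6353 0.095  0.0983] [-0.26 -0.08  0.28]
0.5 [0.6282 0.0927 0.1047] [-0.28 -0.09  0.25]
0.4 [0.6205 0.0902 0.1102] [-0.31 -0.1   0.22]
0.3 [0.6124 0.0875 0.1149] [-0.33 -0.11  0.19]
0.2 [0.6039 0.0847 0.1188] [-0.34 -0.11  0.15]
0.1 [0.595  0.0818 0.1217] [-0.35 -0.12  0.12]
0 [0.5859 0.0788 0.1237] [-0.36 -0.12  0.08]
```

View pics/l5.png

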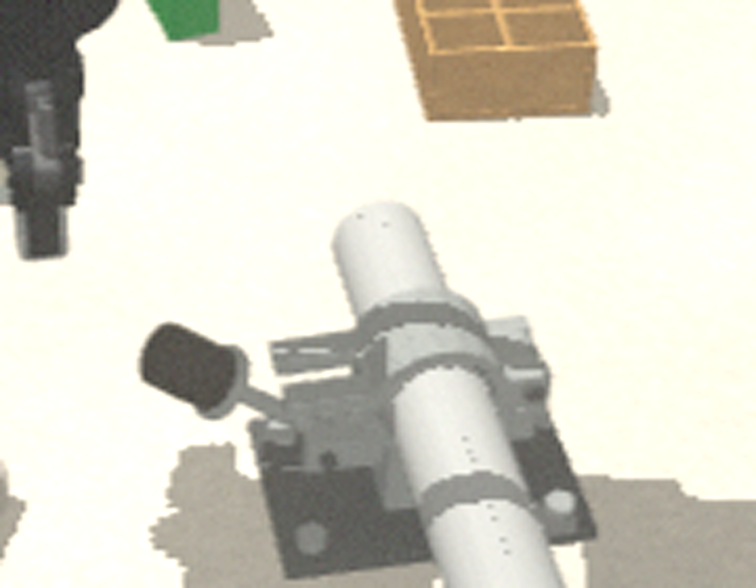

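The cap stays closed and the knob is still leaning at about (190,370). I go down beyond it and push it up.

{"api": "carry_out", "payload": {"series": [[0,0,-0.9,0,0,0,0],[0,0,-0.9,0,0,0,0],[0,0,-0.9,0,0,0,0],[0,0,-0.9,0,0,0,0],[-0.35,-0.12,0,0,0,0,0],[-0.35,-0.12,0,0,0,0,0],[-0.24,-0.08,0,0,0,0,0],[-0.17,-0.05,0,0,0,0,0],[-0.2,-0.07,0.14,0,0,0,0],[-0.23,-0.08,0.31,0,0,0,0],[-0.26,-0.08,0.28,0,0,0,0],[-0.28,-0.09,0.25,0,0,0,0]]}}

```text
t: 15.6
tool_pos: [0.629, 0.0927, 0.1098]
tool_rot: [-0.494, 3.097, -0.001]
contact_force: [4.7, 1.4, 3.8]
opening: 0.0004
```

```bash
python3 look.py l6
```

View pics/l6.png

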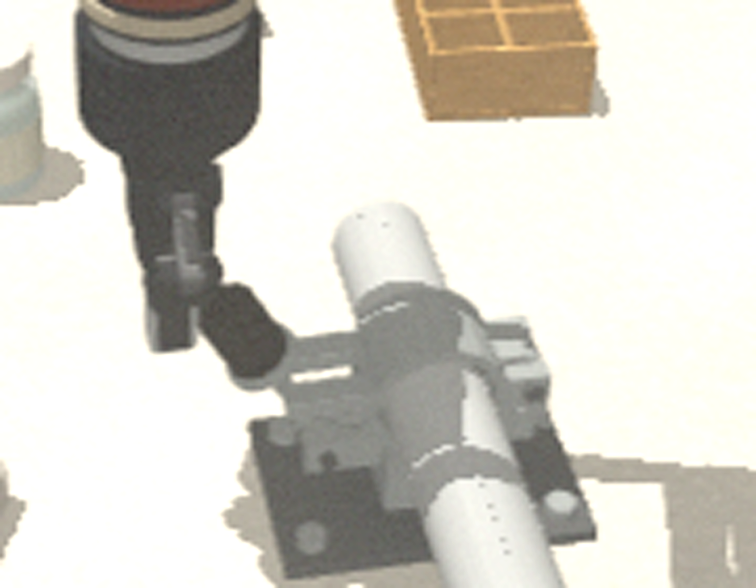

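{"api": "carry_out", "payload": {"series": [[-0.28,-0.09,0.1,0,0,0,0],[-0.3,-0.1,0.1,0,0,0,0],[-0.32,-0.1,0.15,0,0,0,0],[-0.34,-0.11,0.15,0,0,0,0],[-0.25,-0.08,0.05,0,0,0,0],[0,0,0,0,0,0,0]]}}

```text
t: 16.25
tool_pos: [0.5884, 0.0803, 0.1197]
tool_rot: [0.494, -3.1, -0.0]
contact_force: [0.6, -0.0, 0.5]
opening: -0.0001
```

```bash
python3 look.py l7
```

```text
(no output)
```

View pics/l7.png

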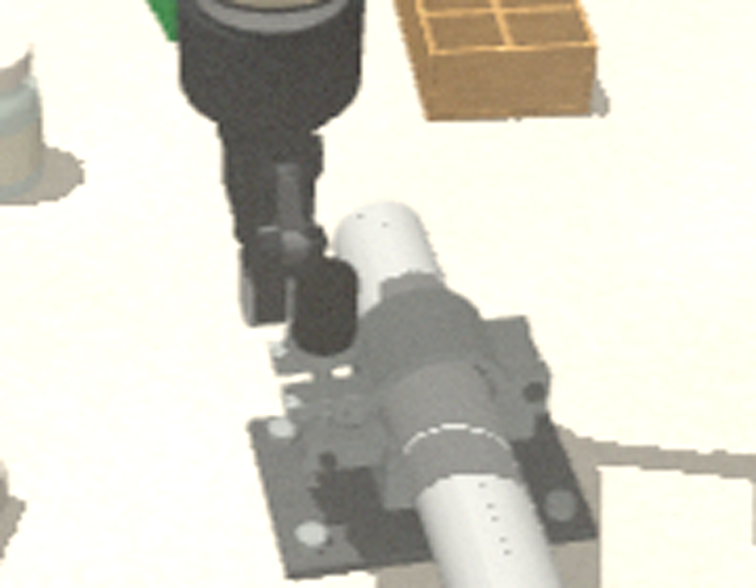

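The bolt is nearly upright in the slot, with the knob at about (325,305). I push a little further.

{"api": "carry_out", "payload": {"series": [[-0.08,-0.025,0,0,0,0,0],[0,0,0,0,0,0,0]]}}

```text
t: 16.5
tool_pos: [0.5879, 0.08, 0.1202]
tool_rot: [0.494, -3.102, -0.0]
contact_force: [0.7, -0.1, -0.3]
opening: -0.0
```

{"api": "carry_out", "payload": {"series": [[-0.06,-0.02,0,0,0,0,0],[0,0,0,0,0,0,0]]}}

```text
t: 16.7
tool_pos: [0.5867, 0.0796, 0.1205]
tool_rot: [-0.495, 3.102, 0.0]
contact_force: [1.1, 0.7, 0.1]
opening: -0.0
```

```bash
cat > bf.py <<'E'
from ov import *
p=np.load('fit.npy')
obs,_=meas(2)
obs=[o for o in obs if o[2] in('fork_top','knob','knob_mid','knob_top')]
p[0]-=.0008
s,res=fit(obs,[.0,0.0,.056],fixed=p[:3]);print(s.x.round(4))
for o,e in zip(obs,res(s.x).reshape(-1,2)):print(o[0],o[2],round(o[4],2),e.round(1))
S=ctrl.get_image('side')
draw(S,np.r_[p[:3],s.x],'pics/bf.png',(235,195,335,275),7)
for k in('fork_top','knob_top'):print(k,pts(np.r_[p[:3],s.x])[k].round(4))
E
python3 bf.py
```

```text
[-0.0421  0.0108  0.0517]
side fork_top 0.75 [ 3.7 -0.8]
side knob 0.93 [1.7 1. ]
side knob_mid 0.74 [-2.6 -2.3]
side knob_top 0.73 [-0.3 -1.2]
top fork_top 0.84 [1.3 0.6]
side fork_top 0.85 [3.8 1.3]
side knob 0.94 [0.2 2.9]
side knob_mid 0.6 [59.4 24.1]
side knob_mid 0.54 [-2.  -0.6]
side knob_top 0.69 [ 0.4 -0.6]
top fork_top 0.76 [3.7 2.6]
top knob_mid 0.43 [-0.7  0. ]
fork_top [0.5614 0.071  0.085 ]
knob_top [0.5618 0.0712 0.1367]
```

View pics/bf.png

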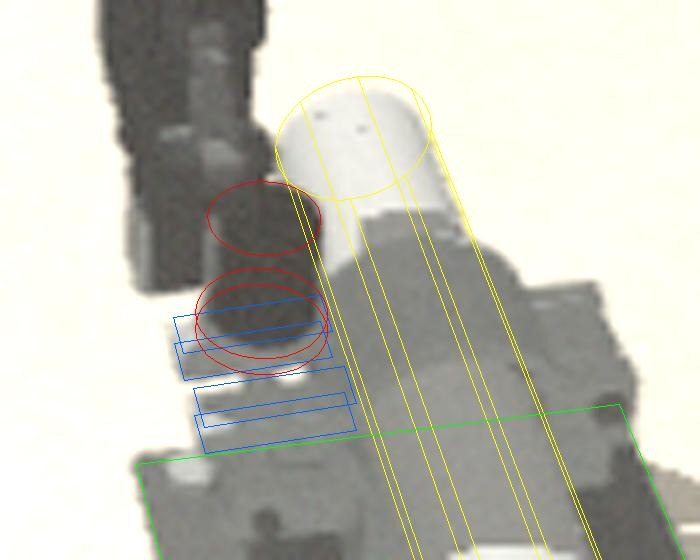

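{"api": "carry_out", "payload": {"series": [[-0.06,-0.02,0,0,0,0,0],[0,0,0,0,0,0,0],[0.4,0.13,0,0,0,0,0],[0.6,0.2,0.3,0,0,0,0],[0,0,0.9,0,0,0,0],[0,0,0.9,0,0,0,0],[0,0,0.4,0,0,0,0],[0,0,0,0,0,0,0]]}}

```text
t: 19.35
tool_pos: [0.6116, 0.0873, 0.1852]
tool_rot: [-0.494, 3.099, -0.001]
contact_force: [0.0, 0.8, -0.4]
opening: -0.0
```

```bash
python3 bf.py;python3 look.py l8
```

```text
[ 0.0066 -0.0505  0.0517]
side fork_top 0.9 [2.6 0.2]
side knob 0.85 [-0.2  0.9]
side knob_mid 0.64 [ 2.1 -0.7]
side knob_top 0.73 [-0.1 -0.3]
top fork_top 0.6 [3.3 1.1]
top knob 0.67 [ -7.6 -15.2]
top knob 0.45 [ 0.5 -0.5]
top knob_mid 0.52 [-0.1  0.4]
top knob_top 0.55 [-0.7 -0.7]
side fork_top 0.93 [2.9 0.3]
side fork_top 0.57 [-36.6  -0.3]
side knob 0.86 [1.4 2.6]
side knob 0.58 [0.1 6.1]
side knob_mid 0.87 [ 1.1 -0.3]
side knob_top 0.57 [ 0.4 -1. ]
top fork_top 0.63 [2.8 0.6]
top knob 0.59 [ -7.4 -13.8]
top knob 0.51 [-1.  -1.3]
top knob_mid 0.7 [0.8 2.6]
top knob_mid 0.58 [-111.5  -17.8]
top knob_top 0.52 [0.6 0.6]
top knob_top 0.46 [-10.3 -22.9]
fork_top [0.5608 0.0708 0.0896]
knob_top [0.5565 0.0694 0.1366]
```

View pics/l8.png

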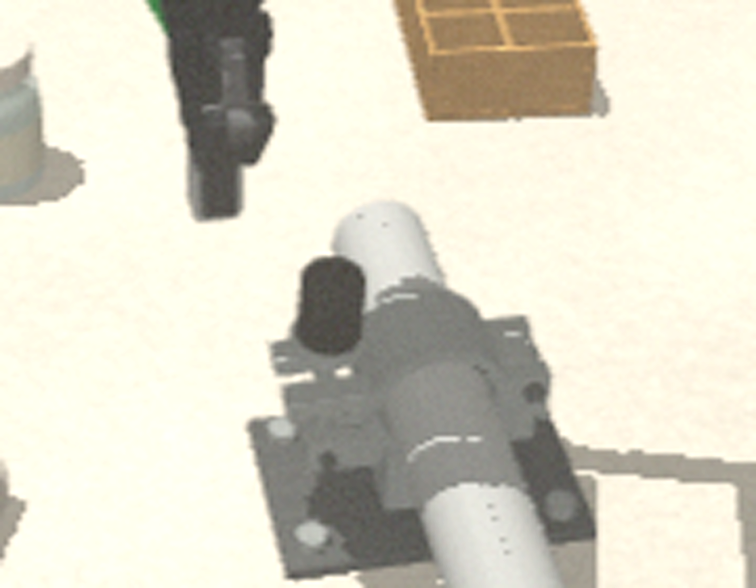

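View pics/bf.png

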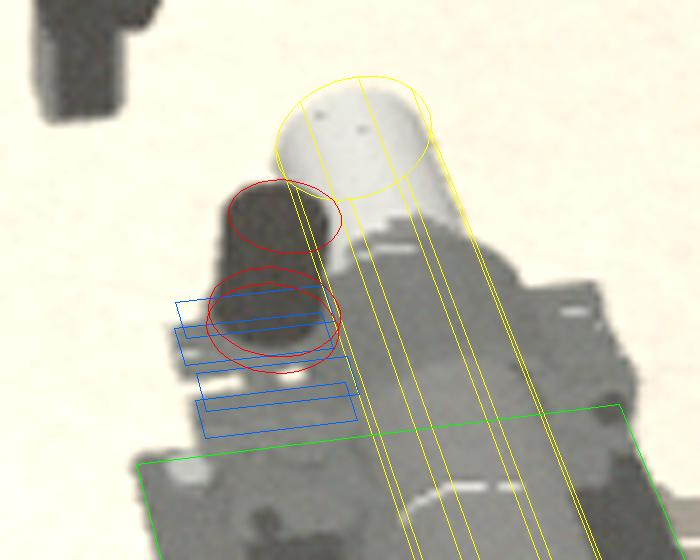

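The bolt stands upright in the slot, with the knob centred at about (272,260) in the zoomed picture. I move above the knob top and go down.

{"api": "carry_out", "payload": {"series": [[-0.69,-0.22,0,0,0,0,0],[-0.69,-0.22,0,0,0,0,0],[-0.68,-0.22,0,0,0,0,0],[0,0,-0.6,0,0,0,0],[0,0,-0.6,0,0,0,0],[0,0,-0.2,0,0,0,0],[0,0,0,0,0,0,0]]}}

```text
t: 21.95
tool_pos: [0.5578, 0.0709, 0.1456]
tool_rot: [0.494, -3.099, -0.001]
contact_force: [-0.5, 1.0, -0.5]
opening: 0.0004
```

{"api": "carry_out", "payload": {"series": [[0,0,-0.06,0,0,0,0],[0,0,-0.06,0,0,0,0],[0,0,-0.06,0,0,0,0],[0,0,-0.06,0,0,0,0],[0,0,0,0,0,0,0]]}}

```text
t: 22.45
tool_pos: [0.5586, 0.0708, 0.142]
tool_rot: [0.495, -3.102, -0.0]
contact_force: [0.2, 0.7, -0.7]
opening: -0.0003
```

{"api": "carry_out", "payload": {"series": [[0.05,0,-0.06,0,0,0,0],[0,0,-0.06,0,0,0,0],[0,0,0,0,0,0,0]]}}

```text
t: 22.75
tool_pos: [0.5603, 0.0708, 0.1396]
tool_rot: [-0.494, 3.102, -0.0]
contact_force: [0.1, -0.9, 2.8]
opening: -0.0004
```

{"api": "carry_out", "payload": {"series": [[0,0,-0.06,0,0,0,0],[0,0,-0.06,0,0,0,0],[0,0,0,0,0,0,0]]}}

```text
t: 23.05
tool_pos: [0.5606, 0.0708, 0.137]
tool_rot: [-0.494, 3.101, -0.0]
contact_force: [0.3, 0.4, 4.8]
opening: -0.0
```

```bash
python3 look.py l9
```

```text
(no output)
```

View pics/l9.png

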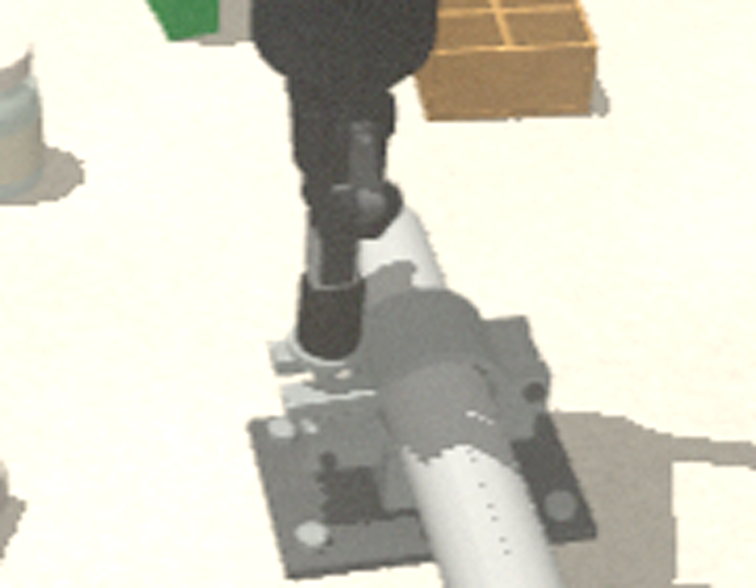

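The finger sits centrally on the knob and the knob is sliding, at about 5 to 6 N. I continue.

{"api": "carry_out", "payload": {"series": [[0,0,-0.06,0,0,0,0],[0,0,-0.06,0,0,0,0],[0,0,-0.06,0,0,0,0],[0,0,0,0,0,0,0]]}}

```text
t: 23.5
tool_pos: [0.5607, 0.0708, 0.1324]
tool_rot: [-0.494, 3.1, -0.0]
contact_force: [0.8, 0.9, 4.9]
opening: -0.0005
```

{"api": "carry_out", "payload": {"series": [[0,0,-0.04,0,0,0,0],[0,0,-0.04,0,0,0,0],[0,0,0,0,0,0,0]]}}

```text
t: 23.8
tool_pos: [0.5607, 0.0709, 0.1304]
tool_rot: [-0.494, 3.1, -0.0]
contact_force: [0.7, 0.3, 4.3]
opening: 0.0003
```

{"api": "carry_out", "payload": {"series": [[0,0,-0.04,0,0,0,0],[0,0,0,0,0,0,0],[0,0,0,0,0,0,0]]}}

```text
t: 24.1
tool_pos: [0.5608, 0.0708, 0.1294]
tool_rot: [-0.494, 3.1, -0.0]
contact_force: [1.2, -0.3, 4.5]
opening: 0.0
```

{"api": "carry_out", "payload": {"series": [[0,0,-0.04,0,0,0,0],[0,0,0,0,0,0,0],[0,0,0,0,0,0,0]]}}

```text
t: 24.4
tool_pos: [0.5607, 0.0708, 0.1283]
tool_rot: [-0.494, 3.1, -0.0]
contact_force: [1.3, 1.8, 5.8]
opening: 0.0001
```

{"api": "carry_out", "payload": {"series": [[0,0,-0.04,0,0,0,0],[0,0,0,0,0,0,0],[0,0,0,0,0,0,0]]}}

```text
t: 24.7
tool_pos: [0.5606, 0.0708, 0.1272]
tool_rot: [-0.494, 3.101, -0.0]
contact_force: [1.5, 1.0, 3.4]
opening: -0.0002
```

{"api": "carry_out", "payload": {"series": [[0,0,-0.03,0,0,0,0],[0,0,0,0,0,0,0],[0,0,0,0,0,0,0]]}}

```text
t: 25.0
tool_pos: [0.5607, 0.0708, 0.1267]
tool_rot: [-0.494, 3.1, -0.0]
contact_force: [1.0, 0.3, 5.2]
opening: -0.0
```

{"api": "carry_out", "payload": {"series": [[0,0,-0.03,0,0,0,0],[0,0,0,0,0,0,0],[0,0,0,0,0,0,0]]}}

```text
t: 25.3
tool_pos: [0.5608, 0.0708, 0.1265]
tool_rot: [-0.494, 3.1, -0.0]
contact_force: [0.0, 0.5, 8.2]
opening: 0.0
```

{"api": "carry_out", "payload": {"series": [[0,0,-0.03,0,0,0,0],[0,0,0,0,0,0,0],[0,0,0,0,0,0,0]]}}

```text
t: 25.6
tool_pos: [0.561, 0.0709, 0.1263]
tool_rot: [-0.494, 3.1, -0.0]
contact_force: [-0.8, 0.3, 10.4]
opening: -0.0003
```

{"api": "carry_out", "payload": {"series": [[0,0,-0.03,0,0,0,0],[0,0,0,0,0,0,0],[0,0,0,0,0,0,0]]}}

```text
t: 25.9
tool_pos: [0.5613, 0.0709, 0.1261]
tool_rot: [-0.494, 3.099, -0.0]
contact_force: [-1.2, 1.2, 12.2]
opening: 0.0003
```

{"api": "carry_out", "payload": {"series": [[0,0,-0.03,0,0,0,0],[0,0,0,0,0,0,0],[0,0,0,0,0,0,0]]}}

```text
t: 26.2
tool_pos: [0.5616, 0.071, 0.126]
tool_rot: [-0.494, 3.098, -0.0]
contact_force: [-1.8, 1.7, 13.9]
opening: 0.0002
```

{"api": "carry_out", "payload": {"series": [[0,0,-0.02,0,0,0,0],[0,0,0,0,0,0,0],[0,0,0,0,0,0,0]]}}

```text
t: 26.5
tool_pos: [0.5618, 0.071, 0.1259]
tool_rot: [-0.494, 3.098, -0.0]
contact_force: [-1.9, 1.3, 15.7]
opening: -0.0
```

```bash
python3 - <<'E'
from h import *
F=[]
for i in range(4):
    F.append(ctrl.get_obs()['contact_force']);ctrl.get_image('side')
print(np.round(F,1))
E
```

```text
[[-1.9  1.3 15.7]
 [-2.9  1.1 14.6]
 [-2.5  1.4 15.4]
 [-1.5  0.5 15.6]]
```

A push of 15.3 N at rest is in the middle of the window. I release straight up.

{"api": "carry_out", "payload": {"series": [[0,0,0.1,0,0,0,0],[0,0,0.2,0,0,0,0],[0,0,0.5,0,0,0,0],[0,0,0.9,0,0,0,0],[0,0,0.9,0,0,0,0],[-0.5,0.8,0.5,0,0,0,0],[-0.5,0.8,0,0,0,0,0],[-0.5,0.8,0,0,0,0,0],[-0.5,0.8,0,0,0,0,0],[0,0,0,0,0,0,0],[0,0,0,0,0,0,0]]}}

```text
t: 27.8
tool_pos: [0.5096, 0.1507, 0.1997]
tool_rot: [0.496, -3.102, 0.001]
contact_force: [-0.3, -0.8, -0.4]
opening: 0.0001
```

```bash
python3 bf.py;python3 a.py | grep -A1 -E "pots|seedbox|jar|soilpack"; python3 look.py l10
```

```text
[-0.0347 -0.0049  0.0367]
side fork_top 0.72 [4.9 0.9]
side fork_top 0.64 [-0.2 -0.9]
side knob_mid 0.59 [-0.3 -0.3]
side knob_top 0.68 [-0.7  0. ]
side knob_top 0.57 [27. 56.]
top fork_top 0.59 [2.2 0.5]
top knob 0.64 [-1.3  0.8]
top knob 0.58 [ 0.7 -0.3]
top knob_mid 0.64 [-0.7  1.1]
top knob_top 0.63 [-2.6  2.3]
side fork_top 0.72 [-0.4 -0.1]
side knob 0.64 [-1.4  3. ]
side knob_mid 0.68 [0.9 1.1]
side knob_top 0.93 [-0.2 -1.9]
side knob_top 0.73 [-0.3 -5.8]
top fork_top 0.86 [2.6 2.1]
top knob 0.5 [-0.3 -1.4]
top knob_mid 0.66 [0.7 0.5]
top knob_top 0.48 [-1.8 -1.9]
fork_top [0.5613 0.071  0.0857]
knob_top [0.5605 0.0707 0.1217]
pots [(0.66, [308.9, 171.5])] [(0.86, [346.6, 242.6])]
    [ 0.4999 -0.3177 -0.0018] [0.6 0.1] [-0. -1.]
seedbox [(0.64, [235.4, 160.0])] []
jar [(0.73, [195.2, 199.8])] [(0.78, [284.9, 144.9])]
    [ 0.7724 -0.1521  0.0016] [-1.4 -0.3] [0.2 2. ]
soilpack [(0.59, [164.1, 299.0])] [(0.84, [177.7, 150.0])]
    [ 0.7628  0.1556 -0.003 ] [-1.9 -0.5] [0.2 2.1]
```

View pics/l10.png

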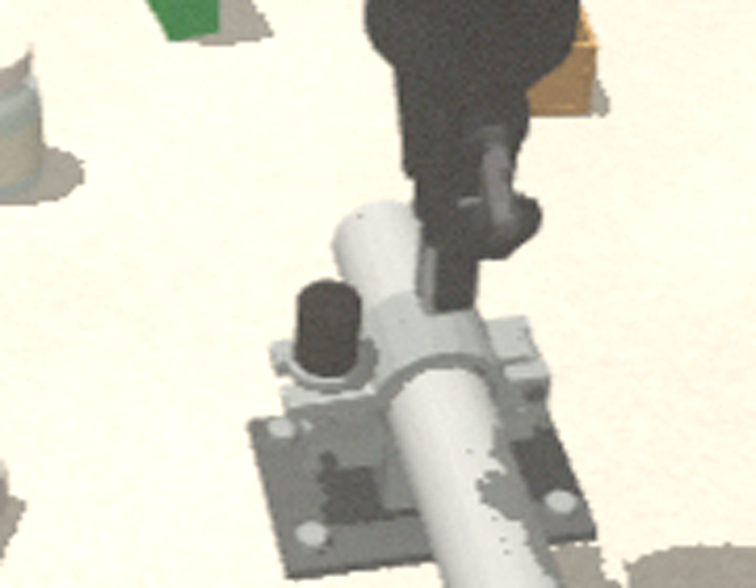

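View pics/bf.png

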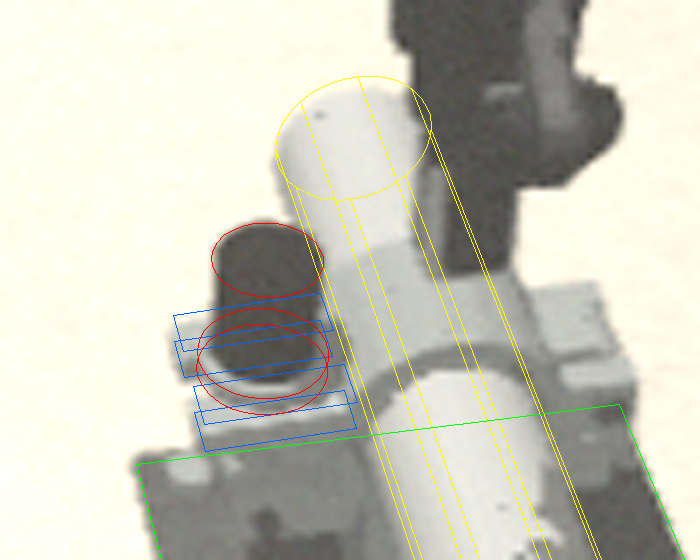

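The collar sits on the fork with the bolt upright in the slot, and the gripper is clear. The bystanders are where they were.

```bash
python3 -c "
from station import ctrl
print(ctrl.finish_job())"
```

```text
the job is handed in; nothing more can be done
None
```

The tube is clamped in its coupler and the job is handed in. It reported no verdict.

**What I did**
- **Cap:** I swung it over with closed fingers and seated it with about 7 N on the two prongs.
- **Bolt:** I pushed it upright into the slot from outside.
- **Knob:** I pressed it down with shut fingers. The push was about 5 N while sliding, then rose once the liner bore on the tube. It stood at 14.6 to 15.7 N at rest, inside the 13 to 18 N window. Then I lifted off straight up, about 28 s into the run.

**Last checks**
- **Clamp:** the pictures show the collar resting on both prongs, the bolt upright within about 0.01 rad, and the gripper clear at 0.2 m with no contact force.
- **Bystanders:** I never touched them. The jar had no position fix at the start and the seed box none at the end, but in the side picture both sit within about 1 pixel of the start. The pot tray and the white pack refit to within about 10 mm of their starting positions, which I take as detection noise.

**What disagreed**
- **Knob height:** the final camera fit put the knob top about 4 mm lower than the finger had measured (122 mm against 126 mm). I trusted the finger.
- **First cap press:** the closed fingers covered only part of the fork. I opened them slightly to bear on both prongs and pressed again.

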